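# Seat the specimen carrier on its locating pins and latch it

## Task

Nudge the specimen carrier plate sideways along the loading dock with the fingertips, without lifting it, until its two holes drop over the two locating pins and it sits flat on the lower seat. Then push the latch arm by its peg until it lies straight across the plate. Leave the jar, vial, screwdriver and tray beside the dock undisturbed.

Things in the scene. Friction and masses are not known exactly. Their poses are not given: they have to be found in the camera images.
- dock: Fixed dock, dark steel base 150 mm (its x) by 330 mm (its y, -175 to +155), 20 mm thick; no side fences. Origin on the bench. Its y axis points the way the carrier is pushed; its x points away from the robot. A grey raised deck, top 29 mm above the bench, covers y -175 to 0 mm; beyond y = 0 lies the lower seat, 20 mm above the bench. Place and yaw vary.
- pin_mid (a point): Midway between the two steel bullet-nosed locating pins, at their feet on the seat: dock x = 0, y = 43 mm, 20 mm above the bench. The pins stand 38 mm to either side of it along the dock's x; each is 12 mm across at the foot, tapers to 4 mm and is 8 mm tall: tips 1 mm below the deck's level.
- dock_seat (a point): Point on the seat where the centre of the carrier's underside lies when it is seated: dock x = 0, y = 48 mm, 20 mm above the bench; axes as the dock's. Seated, the plate's trailing edge is 3 mm clear of the deck's edge.
- carrier: Loose aluminium plate, 110 mm (its x) by 90 mm (its y) by 8 mm, about 0.45 kg; origin at the centre of its underside. Two through holes 14.5 mm wide at x = -38 and +38, y = -5 mm; three flat stubs between them. Starts flat on the deck, up to 0.2 rad turned and 16 mm off to a side, 85 to 125 mm short of the seat. It slides out over the pin tips and drops 9 mm when aligned; the pins then stop it.
- carrier_bar (a point): Middle of the top of the steel push bar that stands along the carrier's whole trailing edge (110 mm long, 14 mm thick, carrier y from -45 to -31 mm, top 28 mm above the plate's underside). The bar is heavy: the carrier balances about 20 mm behind its origin (carrier y = -20 mm).
- latch (a joint): Latch arm on a vertical pivot, rad. 0: it points along the dock's +x, clear of the plate; growing values turn it clockwise seen from above; 1.57: it points along the dock's -y, straight across the plate (stop at 1.62). Starts at -0.3 to 0.15, stays where left; about 1.5 N at the peg moves it. Its underside is 3 mm above a seated plate; a plate that is not down blocks it.
- latch_pivot (a point): Pivot of the latch arm, dock x = 0, y = 125 mm, 31 mm above the bench, at the underside of the arm. Axes as the dock's.
- latch_peg (a point): Point on the axis of the upright round peg near the end of the latch arm, 55 mm from the pivot; the peg is 12 mm across and stands from 37 mm to 65 mm above the bench (this point is at 51 mm). The arm is 16 mm wide, 6 mm thick (31 to 37 mm above the bench) and ends 62 mm from the pivot.
- jar: glass jar with white lid, 56 mm across, 60 mm tall, on the bench on the robot's side of the dock; origin: centre of its underside
- vial: small amber vial, 28 mm across, 48 mm tall, on the bench on the robot's side of the dock; origin: centre of its underside
- screwdriver: screwdriver 160 mm long lying on the bench beyond the dock; its own x runs along it
- stub_tray: clear divided tray 70 x 100 x 20 mm on the bench beyond the dock; origin: centre of its underside
There are look-alikes about, which are no part of the job. What is shaped like the carrier but turquoise is not meant.

How it is judged:
By the outcome, as a careful person would: the job done as asked, in the order asked, and still so for the second after the job is handed in, with the robot touching nothing.
It also fails if it takes over 72 s, if anything falls off the work surface, if the arm or the gripper's body presses on something with over 40 N, if the wrist force passes 120 N, or if a joint passes its speed limit or range.

## Robot

A 7-joint arm with a two-finger parallel gripper is mounted at the origin on the work surface. World frame = base frame: x ahead of the robot, y to its left, z up, the work surface at z = 0. Lengths are in mm, angles in degrees, forces in N, time in s.
With the tool pointing down it reaches from about 400 to 850 mm from the base axis. Payload 6.9 kg.
Tool frame: the origin (TCP) lies midway between the tips of the shut fingers; the grasp point (between the pads) lies 19 mm behind it (manip.tcp_to_grasp is the distance from the TCP to the grasp point, in mm); z points along the fingers, y is the line along which they close (so a half turn about z gives the same grasp; the last joint's range is limited). The gripper opens to 85 mm and grips with 20 to 120 N. Pads are 22 mm wide; open, the fingers measure 114 mm over their backs; the gripper's body (76 mm by 85 mm) begins 54 mm behind the grasp point. The pads swing forward as they close: fully open they stand 13 mm farther back than shut.
Start: joints at [77.435, 29.078, -13.613, 85.955, 7.202, 65.827, -8.869], TCP at [199.42, -592.32, 231.275] pointing down, gripper open.
Joint ranges: [-176.47, 176.47], [-13.61, 117.27], [-81.72, 77.17], [0.22, 143.17], [-87.28, 267.28], [10, 112.55], [-165.47, 165.47]. Speed limits (degrees/s): [136.94, 136.94, 180, 180, 180, 180, 180].

## Interface

Orientations are given as a 3x3 rotation matrix whose columns are the frame's x, y, z axes.
In Python, from cell import manip, viewer gives the robot as it stands. The module is installed in compiled form; this text tells all that it offers.
- The arm moves only by the tool jog_arm, never from a script. Its argument "commands" is a list of rows, each a list of 3 entries, a list of its own where there are three numbers: the shift along the world's x, y, z in m, then the turn about the world's z in rad, then the closure, from 0 (fully open) to 1 (shut). In form: [[[tx, ty, tz], turn, grip], ...]. A call has 1 to 12 rows; each row shifts and turns the commanded pose from where the row before left it; what a row does not reach is not made up. A row lasts 1/10 s, in which the tool goes at most 50 mm and 8.59 degrees, less where a joint would pass 70% of its speed; a pose out of reach is approached as far as the arm can. A call is refused whole if a number of a shift passes 0.05 or a number of a turn 0.15, either way. A call with a gripper value outside its range is refused whole. The fingers move at their own pace and stop on an object; "newtons" is the grip in N (left out, the last holds). Time passes only in rows, so rows that do not move let the fingers close. It gives the time, the measured TCP pose, the force, the opening and the grip force at its end, in the units of the state.
- manip.sense(): the state, without advancing time (a new reading comes with each control period).
- viewer.camera(name): name is "scene" or "top"; returns the picture (480x640x3 uint8, red, green, blue); there is no depth.
- viewer.camera_model(name): a dict with "fx", "fy", "cx", "cy" (pixels), "camera_from_world" (4x4, takes a point from world to camera coordinates). Camera axes: x right, y down, z forward; pixel columns grow to the right and rows downward; lengths in mm; the calibration is good to about 2 mm. A picture is of the moment at which its call begins. camera_model takes no time and is no camera call.
- manip.job_done(): hands the job in; it is judged then, once.
The state is a dict: "clock": time; "q": joint angles; "joint_velocities": joint speeds; "joint_torque": joint torques, N m; "tcp_pos": TCP position; "orientation": TCP orientation; "wrist_force": force on the tool from outside, world axes, zero at the start; "moment": the same for the moment, N m; "grip_width": opening from 0.0 (shut) to 1.0 (fully open); "grip_force": force on a finger pad.
Only numpy, scipy, OpenCV 4.12 (cv2) and the standard library are available. Lean on these libraries where they do the work, as an engineer would, in place of code of your own. Each camera call takes 0.05 s, during which the arm holds its last target. There are 200 camera calls.

## Working session

There is one attempt and no reset: what is moved stays moved. The work goes in short steps, Python scripts to look and compute and a tool call to move; the robot and the scene stay as the last step left them, time stands still between calls to the robot, and variables do not carry over. Pictures are saved under pics/ and viewed, at most 10 in all, crops included, and the job is handed in when it is done.

Besides the shell and the picture viewer there is one more tool, called after ">>>" as name(argument=value, ...) on one line, values as JSON. jog_arm: Moves the arm, as the interface text tells. Its arguments: {"type":"object","properties":{"commands":{"type":"array","items":{"type":"array"}},"newtons":{"type":"number"}},"required":["commands"]}

```bash
mkdir -p pics
cat > h.py <<'E'
import numpy as np, cv2
from cell import manip, viewer
def shot(name,fn):
    im=viewer.camera(name); cv2.imwrite('pics/'+fn,im[:,:,::-1]); return im
def ray(name,uv,z):
    m=viewer.camera_model(name); T=np.array(m['camera_from_world']); R=T[:3,:3]; c=-R.T@T[:3,3]
    d=R.T@np.array([(uv[0]-m['cx'])/m['fx'],(uv[1]-m['cy'])/m['fy'],1]); return c+d*(z-c[2])/d[2]
def proj(name,p):
    m=viewer.camera_model(name); q=np.array(m['camera_from_world'])@np.r_[p,1]
    return np.array([m['fx']*q[0]/q[2]+m['cx'],m['fy']*q[1]/q[2]+m['cy']])
E
python3 - <<'E'
from h import *
shot('top','t0.png');shot('scene','s0.png')
for n in('top','scene'):
    T=np.array(viewer.camera_model(n)['camera_from_world']);print(n,-T[:3,:3].T@T[:3,3],T[:3,:3].round(2).tolist())
s=manip.sense();print(s['clock'],s['tcp_pos'],np.round(s['orientation'],3).tolist(),s['grip_width'])
E
```

```text
top [403.26461744 -46.30609808 965.28665237] [[0.01, -1.0, -0.02], [-0.99, -0.01, -0.16], [0.16, 0.02, -0.99]]
scene [1042.28109636 -549.37108242  569.13584731] [[0.74, 0.67, 0.02], [0.4, -0.42, -0.82], [-0.54, 0.61, -0.58]]
0.1 [ 199.22454533 -591.93154035  230.50971267] [[0.948, 0.319, -0.001], [0.319, -0.948, 0.002], [-0.0, -0.002, -1.0]] 0.9981756133673777
```

View pics/t0.png

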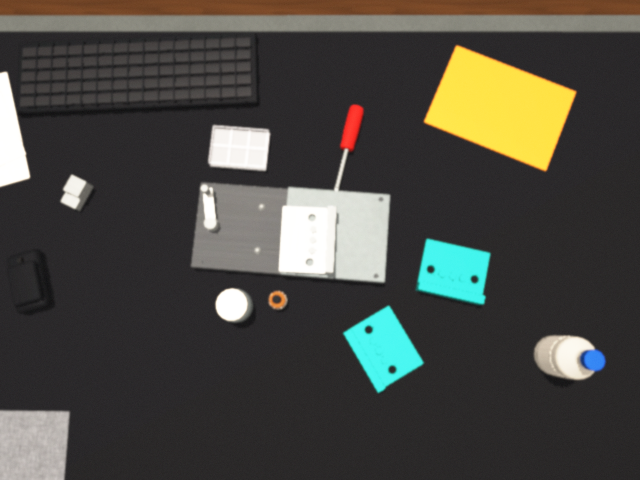

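View pics/s0.png

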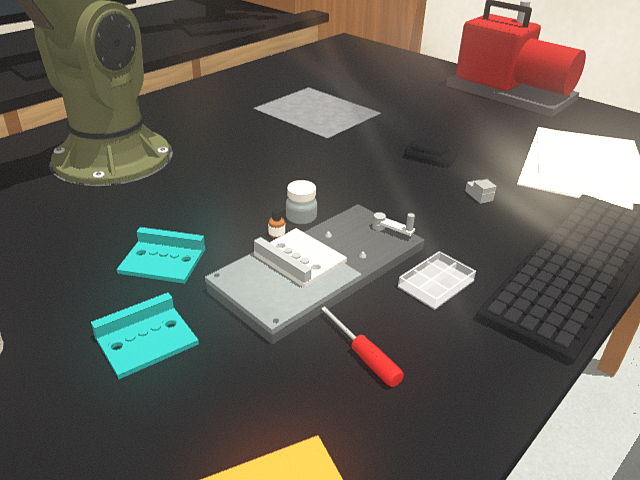

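The top view shows the dock at px (192–390, 183–283), with the pins near (262,207) and (257,250). The carrier is at about (308,240) with its bar on the right. The latch pivot is near (211,225) and the peg near (206,188). Next I'll measure these.

Run:
```python
from h import *
im=cv2.imread('pics/t0.png')
c=im[170:295,180:400]; cv2.imwrite('pics/t0c.png',cv2.resize(c,None,fx=3.6,fy=3.6,interpolation=cv2.INTER_CUBIC))
g=cv2.cvtColor(im,cv2.COLOR_BGR2GRAY)
for lo,hi,nm in((195,256,'white'),(100,195,'grey')):
    m=np.zeros_like(g); m[170:295,180:400]=cv2.inRange(g,lo,hi)[170:295,180:400]
    for k in cv2.findContours(m,cv2.RETR_EXTERNAL,cv2.CHAIN_APPROX_NONE)[0]:
        a=cv2.contourArea(k)
        if a>3: print(nm,a,cv2.minAreaRect(k),cv2.boxPoints(cv2.minAreaRect(k)).round(1).tolist() if a>500 else '')
for n,p in(('pinA',(262,207)),('pinB',(257,250))): print(n,ray('top',p,26))
```

```text
white 87.5 ((231.5, 291.5), (5.0, 23.0), 90.0) 
white 7.0 ((256.5000305175781, 249.50001525878906), (2.8284268379211426, 2.8284268379211426), 45.0) 
white 4.0 ((261.0, 206.0), (2.0, 2.0), 90.0) 
white 323.0 ((209.06597900390625, 210.45155334472656), (35.3271598815918, 11.442729949951172), 87.39744567871094) 
white 11.5 ((210.5, 190.0), (6.0, 3.0), 90.0) 
white 30.0 ((204.0, 188.0), (6.0, 6.0), 90.0) 
white 8506.0 ((333.74713134765625, 223.54669189453125), (105.85594940185547, 107.78968048095703), 3.5763344764709473) [[277.6000061035156, 274.0], [284.29998779296875, 166.5], [389.8999938964844, 173.10000610351562], [383.20001220703125, 280.6000061035156]]
grey 32.5 ((277.5, 292.5), (3.0, 15.0), 90.0) 
grey 8.0 ((237.4520721435547, 289.79449462890625), (18.96066665649414, 3.2771522998809814), 20.556045532226562) 
grey 14.0 ((375.5000305175781, 275.5000305175781), (4.242640495300293, 4.242640495300293), 45.0) 
grey 4.0 ((307.7500305175781, 260.2500305175781), (1.4142134189605713, 4.949747085571289), 45.0) 
grey 16.0 ((380.5, 199.0), (4.0, 5.0), 90.0) 
grey 7515.5 ((292.156982421875, 220.42388916015625), (194.49484252929688, 108.83847045898438), 4.698680400848389) [[190.8000030517578, 266.70001220703125], [199.6999969482422, 158.1999969482422], [393.5, 174.1999969482422], [384.6000061035156, 282.6000061035156]]
pinA [605.75599065  62.67543971  26.        ]
pinB [530.96756077  69.21198318  26.        ]
```

View pics/t0c.png

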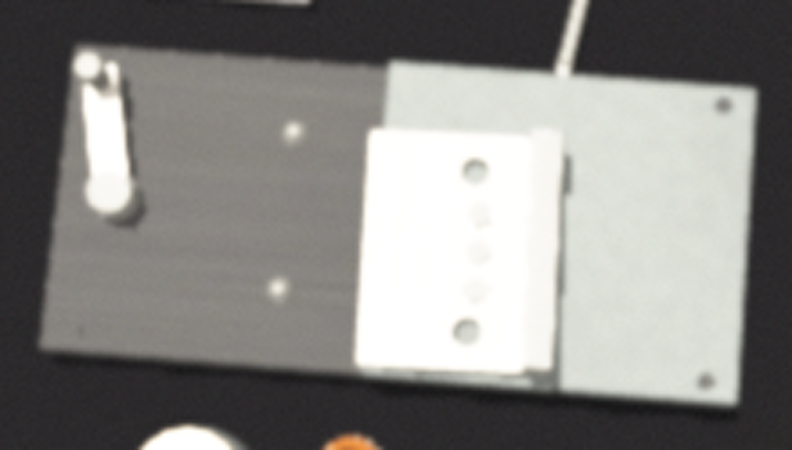

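The crop shows the pins at (292,131) and (277,288), and the carrier holes at (475,170) and (466,331). The bar-top outer corners are at (562,130) and (551,370), and the latch peg top is at (87,65).

```bash
cat >> h.py <<'E'
def crop2px(p,s=3.6,o=(180,170)): return (np.array(p)+.5)/s-.5+o
E
python3 - <<'E'
from h import *
P=lambda p,z: ray('top',crop2px(p),z)[:2]
a,b=P((292,131),27),P((277,288),27); ex=(a-b)/np.linalg.norm(a-b); ey=np.array([-ex[1],ex[0]]); mid=(a+b)/2; O=mid-43*ey
print('sep',np.linalg.norm(a-b),'mid',mid,'yaw',np.degrees(np.arctan2(ex[1],ex[0])),'O',O)
D=lambda w:np.round([(w-O)@ex,(w-O)@ey],1)
for n,p,z in [('holeA',(475,170),37),('holeB',(466,331),37),('frontA',(368,128),37),('frontB',(355,366),37),('barA',(562,130),57),('barB',(551,370),57),
 ('edgeA',(390,61),29),('deckR1',(757,88),29),('deckR2',(738,405),29),('baseL1',(77,45),20),('baseL2',(40,350),20),('peg',(87,65),65),('pivot',(110,190),37)]:
    w=P(p,z);print(n,w.round(1),D(w))
im=cv2.imread('pics/t0.png')
for n,(x0,y0,x1,y1) in dict(jar=(205,285,255,325),vial=(265,287,292,315)).items(): print(n,D(ray('top',((x0+x1)/2,(y0+y1)/2),50)[:2]))
E
```

```text
sep 75.9581449269041 mid [569.33918639  67.2879132 ] yaw -3.8163037617678217 O [566.47719985  24.38326272]
holeA [586.9 -23.2] [ 23.6 -46.1]
holeB [510.7 -20. ] [-52.7 -48. ]
frontA [606.8  27.6] [40.   5.9]
frontB [493.9  31.3] [-72.9   2.1]
barA [602.1 -63.7] [ 41.4 -85.5]
barB [491.  -59.3] [-69.8 -88.5]
edgeA [641.4  18.4] [75.2 -1. ]
deckR1 [ 629.4 -157. ] [  74.9 -176.8]
deckR2 [ 478.2 -146.6] [ -76.7 -176.5]
baseL1 [650.7 171.4] [ 74.2 152.3]
baseL2 [501.8 182.4] [-75.1 153.4]
peg [629.4 156. ] [ 54.1 135.5]
pivot [576.  148.8] [  1.2 124.7]
jar [-135.    74.7]
vial [-122.4   -3.8]
```

>>> jog_arm(commands=[[[0.022, 0.046, -0.005], 0.098, 1], [[0.022, 0.046, -0.005], 0.098, 1], [[0.022, 0.046, -0.005], 0.098, 1], [[0.022, 0.046, -0.005], 0.098, 1], [[0.022, 0.046, -0.005], 0.098, 1], [[0.022, 0.046, -0.005], 0.098, 1], [[0.022, 0.046, -0.005], 0.098, 1], [[0.022, 0.046, -0.005], 0.098, 1], [[0.022, 0.046, -0.005], 0.098, 1], [[0.022, 0.046, -0.005], 0.098, 1], [[0.022, 0.046, -0.005], 0.098, 1], [[0, 0, 0], 0, 1]])

```text
clock: 1.3
tcp_pos: [438.1, -91.6, 177.7]
orientation: [[0.154, 0.988, 0.002], [0.988, -0.154, 0.003], [0.004, 0.002, -1.0]]
wrist_force: [-0.0, -0.3, 0.3]
grip_width: 0.004
grip_force: 0.0
```

>>> jog_arm(commands=[[[0.012, 0.028, 0], 0.043, 1], [[0.012, 0.028, 0], 0.043, 1], [[0, 0, -0.03], 0, 1], [[0, 0, -0.03], 0, 1], [[0, 0, -0.03], 0, 1], [[0, 0, 0], 0, 1], [[0, 0, 0], 0, 1]])

```text
clock: 2.0
tcp_pos: [459.3, -42.6, 87.8]
orientation: [[0.082, 0.997, -0.001], [0.997, -0.082, 0.0], [0.0, -0.001, -1.0]]
wrist_force: [1.0, -0.2, 0.9]
grip_width: 0.002
grip_force: 0.0
```

Run:
```python
from h import *
a=shot('top','t1.png');b=shot('scene','s1.png')
s=manip.sense();print(s['clock'],s['tcp_pos'],proj('scene',s['tcp_pos']),proj('top',s['tcp_pos']))
c=np.hstack([cv2.resize(a[130:330,180:400],None,fx=1.8,fy=2.4),cv2.resize(b[150:350,180:440],None,fx=1.5,fy=2.4)])
c=np.vstack([cv2.resize(a[150:310,180:400],(800//2,291)),cv2.resize(b[170:346,190:432],(400,291))])
cv2.imwrite('pics/c1.png',c[:,:,::-1])
```

```text
2.1 [460.37046431 -42.62311228  88.85431362] [246.02638783 210.38278225] [322.25103878 289.86725499]
```

View pics/c1.png

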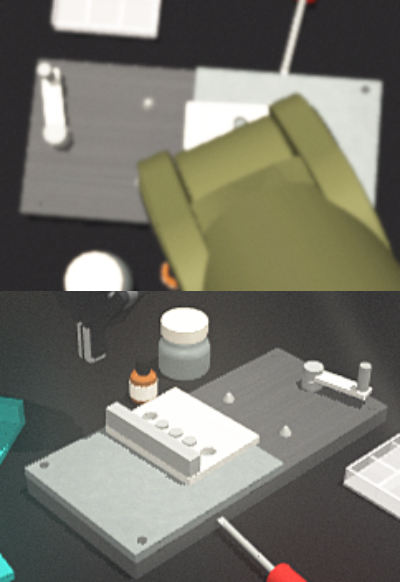

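>>> jog_arm(commands=[[[0.001, 0.007, -0.02], 0.013, 1], [[0, 0, -0.02], 0, 1], [[0, 0, -0.0155], 0, 1], [[0, 0, 0], 0, 1], [[0.005, -0.0003, 0], 0, 1], [[0.005, -0.0003, 0], 0, 1], [[0.004, -0.0003, 0], 0, 1], [[0.004, -0.0003, 0], 0, 1], [[0.004, -0.0003, 0], 0, 1], [[0.004, -0.0003, 0], 0, 1], [[0, 0, 0], 0, 1]])

```text
clock: 3.2
tcp_pos: [487.0, -37.4, 32.1]
orientation: [[0.069, 0.998, -0.0], [0.998, -0.069, 0.0], [0.0, -0.0, -1.0]]
wrist_force: [0.1, -0.6, -0.6]
grip_width: 0.001
grip_force: 0.0
```

```bash
cat >> h.py <<'E'
th=np.radians(-3.95); ex=np.array([np.cos(th),np.sin(th)]); ey=np.array([-ex[1],ex[0]]); O=np.array([569.34,67.29])-43*ey
D=lambda w:np.round([(np.array(w)[:2]-O)@ex,(np.array(w)[:2]-O)@ey],1)
W=lambda x,y:O+x*ex+y*ey
E
python3 - <<'E'
from h import *
b=shot('scene','s2.png');s=manip.sense();print(s['clock'],s['tcp_pos'],D(s['tcp_pos']),s['wrist_force'])
c=b[195:345,200:440];cv2.imwrite('pics/c2.png',cv2.resize(c,None,fx=3.3,fy=3.3,interpolation=cv2.INTER_CUBIC)[:,:,::-1])
E
```

```text
3.25 [486.73195357 -37.29876861  32.0292229 ] [-75.2 -67. ] [ 0.16755156  0.70541424 -0.03230547]
```

View pics/c2.png

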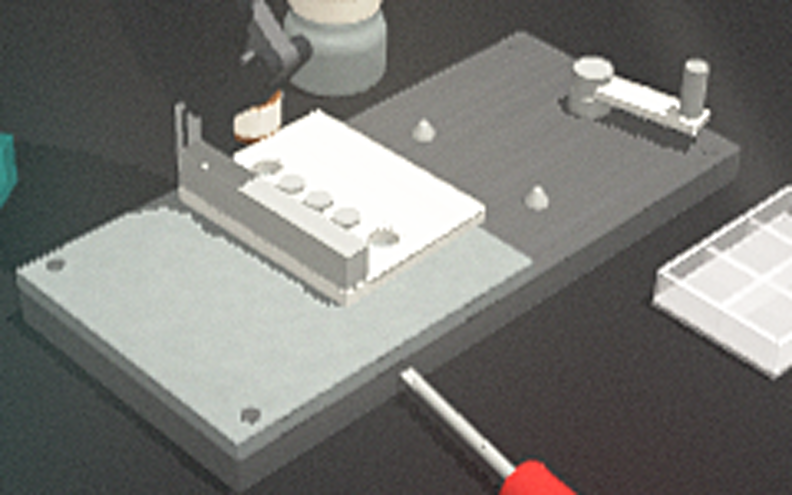

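The scene crop shows the fingers at the bar's near end. The pins are at (424,130) and (537,197), the far hole at (384,238), and the plate's far front corner at (484,213). The plate's far back-bottom corner is at (346,305).

Run:
```python
from h import *
P=lambda p,z: D(ray('scene',crop2px(p,3.3,(200,195)),z))
for n,p,z in[('pin-',(424,130),25),('pin+',(537,197),25),('hole+',(384,238),37),('hole-',(267,167),37),('front+',(484,213),37),('front-',(319,111),37),('backbot+',(346,305),29),('backbot-',(180,195),29),('dock corner+',(532,262),29)]: print(n,P(p,z))
```

```text
pin- [-36.6  41.9]
pin+ [39.1 41.9]
hole+ [ 24.4 -45.3]
hole- [-52.1 -47.9]
front+ [41.6  1.8]
front- [-70.7   2.5]
backbot+ [ 40.3 -83.5]
backbot- [-70.8 -85.6]
dock corner+ [74.4 -0.9]
```

>>> jog_arm(commands=[[[0.002, -0.0001, 0], 0, 1], [[0.002, -0.0001, 0], 0, 1], [[0.002, -0.0001, 0], 0, 1], [[0.002, -0.0001, 0], 0, 1], [[0.002, -0.0002, 0], 0, 1], [[0.002, -0.0002, 0], 0, 1], [[0, 0, 0], 0, 1], [[0, 0, 0], 0, 1]])

```text
clock: 4.05
tcp_pos: [499.4, -38.0, 32.2]
orientation: [[0.069, 0.998, 0.001], [0.998, -0.069, 0.0], [0.0, 0.001, -1.0]]
wrist_force: [-0.5, -0.0, -0.6]
grip_width: -0.001
grip_force: 0.2
```

```bash
cat >> h.py <<'E'
def carrier(fn,z0=29):
    "white plate top via mask in scene view: min-area quad -> corners in dock axes"
    b=shot('scene',fn); s=manip.sense(); print(s['clock'],'tcp',D(s['tcp_pos']),round(s['tcp_pos'][2],1),'F',s['wrist_force'].round(1))
    m=cv2.inRange(b.min(2),190,255); m[:195]=0;m[345:]=0;m[:,:200]=0;m[:,400:]=0
    ks=sorted(cv2.findContours(m,cv2.RETR_EXTERNAL,cv2.CHAIN_APPROX_NONE)[0],key=cv2.contourArea)[-1]
    p=ks[:,0,:]
    for n,q in(('right',p[p[:,0].argmax()]),('top',p[p[:,1].argmin()]),('left',p[p[:,0].argmin()])): print(n,q,D(ray('scene',q,z0+8)))
    return b
E
python3 - <<'E'
from h import *
import h
b=carrier('s3.png')
o=cv2.imread('pics/s2.png');print('old')
h.shot=lambda *a:o; carrier('x')
c=b[195:345,200:440];cv2.imwrite('pics/c3.png',cv2.resize(c,None,fx=3.3,fy=3.3,interpolation=cv2.INTER_CUBIC)[:,:,::-1])
E
```

```text
4.1 tcp [-62.6 -66.9] 32.2 F [0.2 0.1 0. ]
right [360 274] [80.  -9.7]
top [300 231] [-60.9   1.5]
left [216 283] [ -43.8 -177. ]
old
4.1 tcp [-62.6 -66.9] 32.2 F [0.2 0.1 0. ]
right [360 274] [80.  -9.7]
top [284 225] [-91.2  -6. ]
left [206 277] [ -64.5 -179.5]
```

View pics/c3.png

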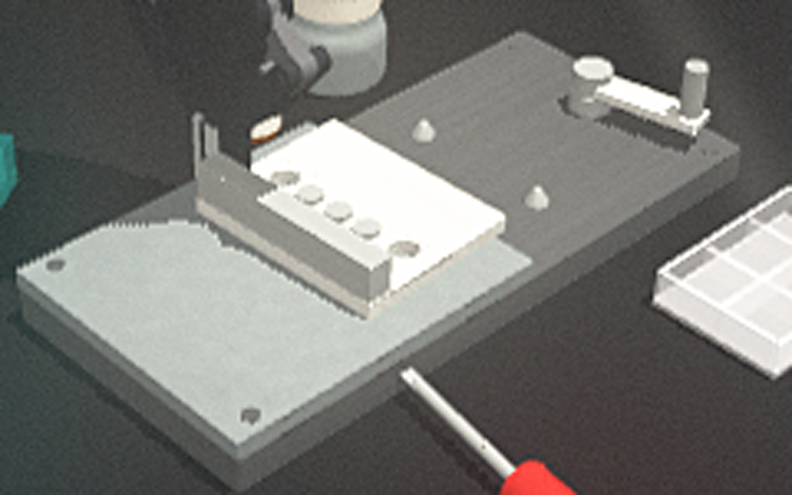

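The holes are now at (404,249) and (286,178), and the plate's far front corner is at (505,222), so the plate has moved in +x.

```bash
cat >> h.py <<'E'
def holes(b,guess,z=37,r=7):
    "darkness-weighted centroid of each hole near its guessed pixel"
    out=[]
    for g in guess:
        g=np.array(g,float)
        for _ in range(4):
            x,y=np.rint(g).astype(int); w=b[y-4:y+5,x-r:x+r+1].min(2).astype(float); w=np.clip(215-w,0,None); Y,X=np.mgrid[-4:5,-r:r+1]
            if w.sum()==0: break
            g=np.array([x+(w*X).sum()/w.sum(),y+(w*Y).sum()/w.sum()])
        out.append(D(ray('scene',g,z))); print('hole',g.round(1),out[-1])
    d=out[0]-out[1]; print('sep',np.hypot(*d).round(1),'mid',(out[0]+out[1])/2,'yaw',np.degrees(np.arctan2(d[1],d[0])).round(2))
E
python3 - <<'E'
from h import *
b=cv2.imread('pics/s3.png');q=lambda p:crop2px(p,3.3,(200,195))
holes(b,[q((404,249)),q((286,178))])
P=lambda p,z: D(ray('scene',q(p),z))
for n,p,z in[('hole+',(404,249),37),('hole-',(286,178),37),('front+',(505,222),37),('front-',(335,120),37),('backbot+',(368,317),29),('backbot-',(197,205),29)]: print(n,P(p,z))
holes(cv2.imread('pics/s2.png'),[q((384,238)),q((267,167))])
E
```

```text
hole [322.  270.5] [ 36.7 -44.9]
hole [276.8 250.3] [-45.9 -60.9]
sep 84.1 mid [ -4.6 -52.9] yaw 10.96
hole+ [ 36.2 -44.3]
hole- [-39.5 -47.1]
front+ [52.8  3.9]
front- [-59.7   2.9]
backbot+ [ 52.7 -82. ]
backbot- [-59.4 -84.7]
hole [315.  267.4] [ 24.5 -47.5]
hole [270.  247.2] [-59.1 -63.4]
sep 85.1 mid [-17.3  -55.45] yaw 10.77
```

>>> jog_arm(commands=[[[0.0015, -0.0001, 0], 0, 1], [[0.0012, -0.0001, 0], 0, 1], [[0, 0, 0], 0, 1], [[-0.008, 0.0005, 0], 0, 1], [[-0.01, 0.0005, 0.01], 0, 1], [[0, 0, 0.04], 0, 1], [[0, 0, 0.03], 0, 1], [[0, -0.04, 0], 0, 0.5], [[0.025, -0.04, 0], 0, 0.5], [[0.04, 0, 0], 0, 0.5], [[0, 0, 0], 0, 0.5]])

```text
clock: 5.2
tcp_pos: [552.7, -118.7, 113.2]
orientation: [[0.072, 0.997, 0.006], [0.997, -0.072, 0.001], [0.001, 0.006, -1.0]]
wrist_force: [-1.0, 1.2, 0.9]
grip_width: 0.499
grip_force: 0.0
```

Run:
```python
from h import *
a=shot('top','t4.png');b=shot('scene','s4.png')
s=manip.sense();print(s['clock'],s['tcp_pos'],D(s['tcp_pos']),s['grip_width'])
c=np.hstack([cv2.resize(a[170:295,180:400],(400,228)),cv2.resize(b[170:346,190:432],(400,291))[:228]])
c=np.vstack([cv2.resize(b[195:345,200:440],(792,495),interpolation=cv2.INTER_CUBIC)])
cv2.imwrite('pics/c4.png',c[:,:,::-1])
```

```text
5.3 [ 548.43681203 -117.02268808  112.48412253] [  -8.2 -142.3] 0.5044020098225674
```

View pics/c4.png

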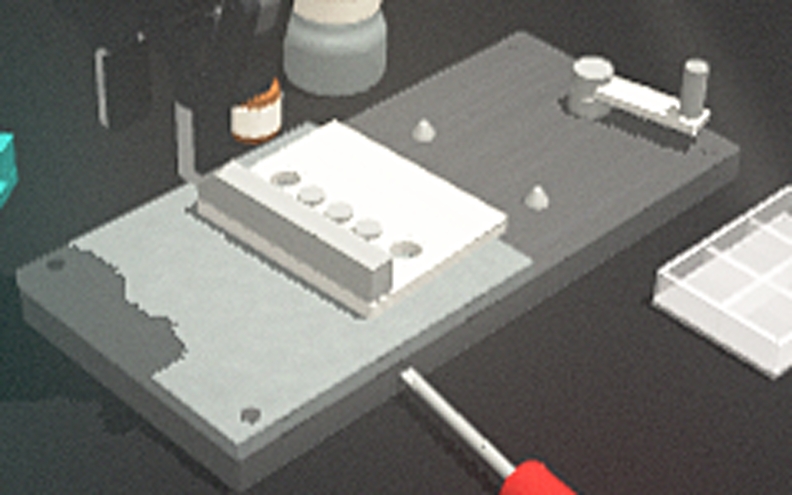

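>>> jog_arm(commands=[[[0.008, 0.014, -0.02], 0, 0.5], [[0.0015, 0.013, -0.02], 0, 0.5], [[0, 0, -0.02], 0, 0.5], [[0, 0, -0.0185], 0, 0.5], [[0, 0, 0], 0, 0.5], [[0, 0, 0], 0, 0.5]])

```text
clock: 5.9
tcp_pos: [557.1, -89.9, 34.2]
orientation: [[0.068, 0.998, -0.001], [0.998, -0.068, -0.0], [-0.0, -0.001, -1.0]]
wrist_force: [-0.8, 0.7, -0.3]
grip_width: 0.503
grip_force: 0.0
```

Run:
```python
from h import *
s=manip.sense();print(s['clock'],s['tcp_pos'],D(s['tcp_pos']),s['wrist_force'])
```

```text
5.9 [557.1100463  -89.92053112  34.22596608] [  -1.4 -114.7] [-0.8249496   0.69324689 -0.32011993]
```

>>> jog_arm(commands=[[[0.0004, 0.0058, 0], 0, 0.5], [[0.0004, 0.0058, 0], 0, 0.5], [[0.0004, 0.0058, 0], 0, 0.5], [[0.0004, 0.0058, 0], 0, 0.5], [[0.0004, 0.0058, 0], 0, 0.5], [[0.0004, 0.0058, 0], 0, 0.5], [[0.0004, 0.0058, 0], 0, 0.5], [[0.0004, 0.0058, 0], 0, 0.5], [[0.0004, 0.0058, 0], 0, 0.5], [[0.0004, 0.0058, 0], 0, 0.5], [[0.0004, 0.0058, 0], 0, 0.5], [[0, 0, 0], 0, 0.5]])

```text
clock: 7.1
tcp_pos: [562.6, -26.0, 34.1]
orientation: [[0.069, 0.998, 0.001], [0.998, -0.069, -0.0], [-0.0, 0.001, -1.0]]
wrist_force: [-0.8, -1.3, 0.1]
grip_width: 0.505
grip_force: 0.5
```

Run:
```python
from h import *
b=shot('scene','s5.png')
s=manip.sense();print(s['clock'],s['tcp_pos'],D(s['tcp_pos']),s['wrist_force'])
cv2.imwrite('pics/c5.png',cv2.resize(b[195:345,200:440],(792,495),interpolation=cv2.INTER_CUBIC)[:,:,::-1])
```

```text
7.15 [562.50792355 -25.97747319  33.90955431] [ -0.4 -50.5] [ 0.96254482 -1.08496038  0.80365382]
```

View pics/c5.png

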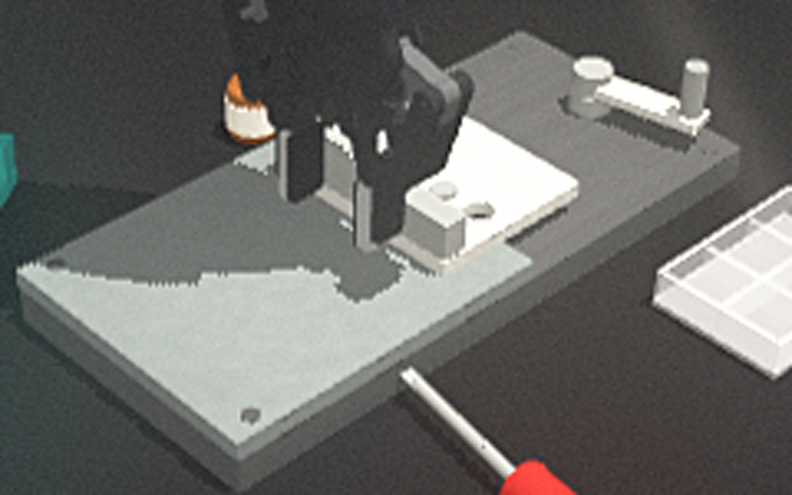

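The fingers are pushing the bar squarely. The far hole is at (481,210), the far front corner at (578,185) and the bottom back corner at (441,272).

Run:
```python
from h import *
for n,p,z in[('hole+',(481,210),37),('front+',(578,185),37),('backbot+',(441,272),29)]: print(n,D(ray('scene',crop2px(p,3.3,(200,195)),z)))
```

```text
hole+ [39.1  2.4]
front+ [56.1 50.4]
backbot+ [ 52.  -36.4]
```

>>> jog_arm(commands=[[[0.0003, 0.004, 0], 0, 0.5], [[0.0003, 0.004, 0], 0, 0.5], [[0.0003, 0.004, 0], 0, 0.5], [[0.0003, 0.004, 0], 0, 0.5], [[0.0003, 0.004, 0], 0, 0.5], [[0.0003, 0.004, 0], 0, 0.5], [[0.0003, 0.004, 0], 0, 0.5], [[0.0002, 0.003, 0], 0, 0.5], [[0.0001, 0.002, 0], 0, 0.5], [[0.0001, 0.002, 0], 0, 0.5], [[0, 0, 0], 0, 0.5]])

```text
clock: 8.25
tcp_pos: [564.7, 8.8, 33.6]
orientation: [[0.069, 0.998, 0.0], [0.998, -0.069, 0.0], [0.0, -0.0, -1.0]]
wrist_force: [-0.0, -3.3, 2.4]
grip_width: 0.497
grip_force: 1.8
```

>>> jog_arm(commands=[[[0.0001, 0.0015, 0], 0, 0.5], [[0.0001, 0.0015, 0], 0, 0.5], [[0, 0, 0], 0, 0.5]])

```text
clock: 8.55
tcp_pos: [564.8, 13.1, 33.5]
orientation: [[0.068, 0.998, 0.0], [0.998, -0.068, 0.002], [0.002, -0.0, -1.0]]
wrist_force: [1.3, -0.3, -0.2]
grip_width: 0.504
grip_force: 0.1
```

Run:
```python
from h import *
b=shot('scene','s6.png')
s=manip.sense();print(s['clock'],s['tcp_pos'],D(s['tcp_pos']),s['wrist_force'])
cv2.imwrite('pics/c6.png',cv2.resize(b[195:345,200:440],(792,495),interpolation=cv2.INTER_CUBIC)[:,:,::-1])
```

```text
8.6 [564.81044312  12.9962949   33.47470985] [ -0.8 -11.5] [ 0.07111916 -0.24100859  0.49337622]
```

View pics/c6.png

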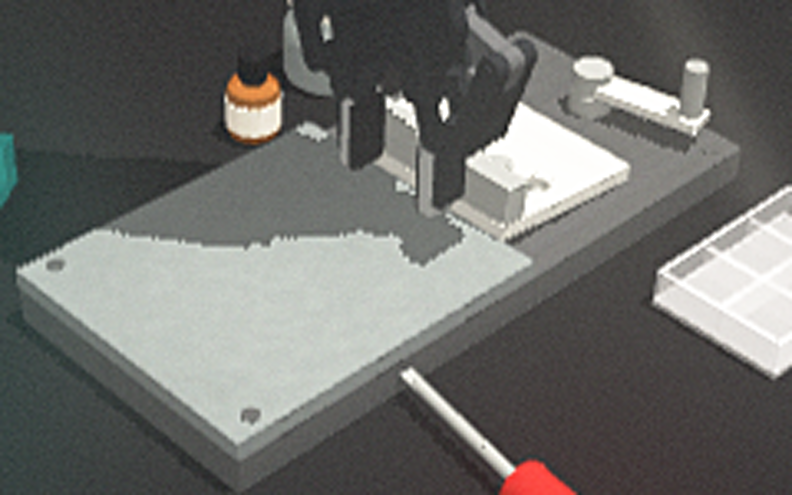

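The far front corner is at (630,168) and the bottom back corner at (503,240). The plate is near the pins but doesn't look down yet.

>>> jog_arm(commands=[[[0.0001, 0.001, 0], 0, 0.5], [[0.0001, 0.001, 0], 0, 0.5], [[0.0001, 0.001, 0], 0, 0.5], [[0, 0, 0], 0, 0.5]])

```text
clock: 9.0
tcp_pos: [565.0, 14.2, 33.5]
orientation: [[0.069, 0.998, -0.001], [0.998, -0.069, -0.0], [-0.0, -0.0, -1.0]]
wrist_force: [-0.3, -3.0, 0.3]
grip_width: 0.502
grip_force: 0.9
```

Run:
```python
from h import *
b=shot('scene','s7.png')
s=manip.sense();print(s['clock'],s['tcp_pos'],D(s['tcp_pos']),s['wrist_force'])
a=cv2.imread('pics/s6.png')[:,:,::-1]
for z in(28,37):print(z,'s6 front+',D(ray('scene',crop2px((630,168),3.3,(200,195)),z)))
for z in(20,29):print(z,'s6 back+',D(ray('scene',crop2px((503,240),3.3,(200,195)),z)))
# rightmost white plate corner in each
for im in(a,b):
    m=cv2.inRange(im.min(2),185,255); m[:222]=0;m[262:]=0;m[:,:350]=0;m[:,398:]=0
    k=max(cv2.findContours(m,0,1)[0],key=cv2.contourArea)[:,0];print(k[k[:,0].argmax()], k[k[:,1].argmax()])
print('expect seated front+',proj('scene',np.r_[W(55,93),28]),'seated back+ bottom',proj('scene',np.r_[W(55,3),20]))
```

```text
9.05 [565.03121587  14.22011686  33.48246033] [ -0.6 -10.2] [ 0.28884571 -1.91254711 -0.1336022 ]
28 s6 front+ [55.9 89.6]
37 s6 front+ [63.5 79.2]
20 s6 back+ [46.9 10.4]
29 s6 back+ [54.6  1.4]
[390 245] [358 261]
[391 245] [359 261]
expect seated front+ [391.47837646 244.49533512] seated back+ bottom [352.66699589 271.78753872]
```

>>> jog_arm(commands=[[[-0.0005, -0.008, 0], 0, 0.5], [[-0.0005, -0.008, 0.01], 0, 0.5], [[0, 0, 0.04], 0, 0.7], [[0, 0, 0.04], 0, 1], [[0.015, 0.03, 0], 0, 1], [[0.015, 0.04, 0], 0, 1], [[0.015, 0.04, 0], 0, 1], [[0.015, 0.04, 0], 0, 1], [[0.008, 0.034, 0], 0, 1], [[0, 0, 0], 0, 1], [[0, 0, 0], 0, 1]])

```text
clock: 10.15
tcp_pos: [632.1, 182.9, 124.0]
orientation: [[0.067, 0.998, -0.0], [0.998, -0.067, 0.0], [0.0, -0.0, -1.0]]
wrist_force: [0.1, -1.3, -1.1]
grip_width: -0.0
grip_force: 0.0
```

Run:
```python
from h import *
b=shot('scene','s8.png');t=shot('top','t8.png')
s=manip.sense();print(s['clock'],s['tcp_pos'],D(s['tcp_pos']),s['wrist_force'],s['grip_width'])
m=cv2.inRange(b.min(2),185,255); m[:205]=0;m[262:]=0;m[:,:290]=0;m[:,:]*=1;m[:,398:]=0
k=max(cv2.findContours(m,0,1)[0],key=cv2.contourArea);print(cv2.contourArea(k),cv2.approxPolyDP(k,2,True)[:,0].tolist())
for n,p in dict(fp=(55,93,28),fm=(-55,93,28),bt_p=(55,3,48),bt_m=(-55,3,48),bf_p=(55,17,48),bf_m=(-55,17,48),jp=(55,17,28)).items():
    print(n,proj('scene',np.r_[W(*p[:2]),p[2]]).round(1), 'if 9 higher',proj('scene',np.r_[W(*p[:2]),p[2]+9]).round(1))
cv2.imwrite('pics/c8.png',np.vstack([cv2.resize(b[195:325,200:440],None,fx=2.5,fy=2.3,interpolation=2),cv2.resize(t[160:310,180:420],None,fx=2.5,fy=2,interpolation=2)])[:,:,::-1])
```

```text
10.25 [632.3192528  180.41968189 123.79343429] [ 55.  160.2] [-0.09125285 -0.52685558 -0.88745396] -0.0011625994744321746
1094.5 [[304, 227], [353, 257], [359, 254], [359, 261], [369, 261], [389, 249], [391, 245], [376, 236], [329, 236], [310, 225]]
fp [391.5 244.5] if 9 higher [392.  239.9]
fm [341.7 216.8] if 9 higher [342.  212.3]
bt_p [353.8 256.9] if 9 higher [354.2 252. ]
bt_m [303.3 226.5] if 9 higher [303.3 221.8]
bf_p [360.2 253.2] if 9 higher [360.6 248.3]
bf_m [309.6 223.3] if 9 higher [309.7 218.6]
jp [359.3 263.8] if 9 higher [359.7 259.1]
```

The measured corners match the seated prediction at both ends, within about 1 px, so the plate is down. Next is the latch.

>>> jog_arm(commands=[[[0, 0.005, 0], 0, 1], [[0, 0, -0.03], 0, 1], [[0, 0, -0.03], 0, 1], [[0, 0, -0.019], 0, 1], [[0, 0, 0], 0, 1], [[0, 0, 0], 0, 1]])

```text
clock: 10.85
tcp_pos: [632.4, 187.0, 45.1]
orientation: [[0.07, 0.998, -0.0], [0.998, -0.07, 0.0], [0.0, -0.0, -1.0]]
wrist_force: [-0.6, 0.5, 0.4]
grip_width: 0.002
grip_force: 0.0
```

Run:
```python
from h import *
s=manip.sense();print(s['clock'],s['tcp_pos'],D(s['tcp_pos']),s['wrist_force'])
cur=D(s['tcp_pos'])
# waypoints: finger (half 5 in x, 11 in y) behind the peg, tangentially
pw=s['tcp_pos'][:2]
for th_ in np.linspace(-0.19,1.57,12):
    peg=np.array([55*np.cos(th_),125-55*np.sin(th_)]); t=np.array([-np.sin(th_),-np.cos(th_)])
    off=min(11/max(abs(t[1]),1e-6),5/max(abs(t[0]),1e-6))+6
    c=peg-t*off; w=W(*c); print(round(th_,2),c.round(1),w.round(1),'d',(w-pw).round(1)); pw=w
```

```text
10.85 [632.43603252 186.97868349  45.11804473] [ 54.7 166.8] [-0.56924794  0.47524322  0.3908938 ]
-0.19 [ 50.8 152.3] [627.5 172.8] d [ -4.9 -14.2]
-0.03 [ 54.5 143.6] [630.6 163.9] d [ 3.1 -8.9]
0.13 [ 56.8 134.8] [632.3 155. ] d [ 1.7 -9. ]
0.29 [ 57.7 126. ] [632.6 146.1] d [ 0.3 -8.8]
0.45 [ 57.1 116.8] [631.4 137. ] d [-1.2 -9.1]
0.61 [ 53.5 105.6] [627. 126.] d [ -4.4 -11. ]
0.77 [48.7 96.2] [621.5 117. ] d [-5.5 -9. ]
0.93 [42.7 88.2] [615.  109.5] d [-6.5 -7.5]
1.09 [35.8 81.6] [607.7 103.4] d [-7.4 -6.1]
1.25 [28.  76.4] [599.6  98.6] d [-8.1 -4.7]
1.41 [19.7 72.5] [591.1  95.3] d [-8.6 -3.3]
1.57 [11. 70.] [582.2  93.5] d [-8.8 -1.9]
```

>>> jog_arm(commands=[[[-0.0025, -0.007, 0], 0, 1], [[-0.0025, -0.007, 0], 0, 1], [[0.0015, -0.0045, 0], 0, 1], [[0.0015, -0.0045, 0], 0, 1], [[0.001, -0.0045, 0], 0, 1], [[0.001, -0.0045, 0], 0, 1], [[0, -0.0045, 0], 0, 1], [[0, -0.0045, 0], 0, 1], [[-0.0005, -0.0045, 0], 0, 1], [[-0.0005, -0.0045, 0], 0, 1], [[-0.002, -0.0055, 0], 0, 1], [[-0.0025, -0.0055, 0], 0, 1]])

```text
clock: 12.05
tcp_pos: [626.6, 126.3, 44.6]
orientation: [[0.069, 0.998, 0.0], [0.998, -0.069, 0.0], [0.0, 0.0, -1.0]]
wrist_force: [-0.9, 2.3, 0.7]
grip_width: 0.002
grip_force: 0.9
```

Run:
```python
from h import *
b=shot('scene','s9.png')
s=manip.sense();print(s['clock'],s['tcp_pos'],D(s['tcp_pos']),s['wrist_force'])
```

```text
12.1 [626.36029612 124.6428588   44.52629274] [ 52.9 104.1] [-1.61493038  0.20663537  0.63313655]
```

>>> jog_arm(commands=[[[-0.003, -0.004, 0], 0, 1], [[-0.003, -0.004, 0], 0, 1], [[-0.003, -0.004, 0], 0, 1], [[-0.003, -0.0035, 0], 0, 1], [[-0.0035, -0.003, 0], 0, 1], [[-0.0035, -0.003, 0], 0, 1], [[-0.004, -0.0025, 0], 0, 1], [[-0.004, -0.002, 0], 0, 1], [[-0.004, -0.002, 0], 0, 1], [[-0.004, -0.0015, 0], 0, 1], [[-0.004, -0.001, 0], 0, 1], [[0, 0, 0], 0, 1]])

```text
clock: 13.3
tcp_pos: [587.4, 103.5, 45.1]
orientation: [[0.064, 0.998, 0.002], [0.998, -0.064, 0.01], [0.01, 0.001, -1.0]]
wrist_force: [-0.5, 18.7, -5.9]
grip_width: 0.001
grip_force: 8.1
```

Run:
```python
from h import *
b=shot('scene','s10.png')
s=manip.sense();print(s['clock'],s['tcp_pos'],D(s['tcp_pos']),s['wrist_force'])
```

```text
13.35 [587.42016623 103.52858363  45.02902519] [15.5 80.4] [ 0.04964731 18.30105465 -5.42351282]
```

Run:
```python
from h import *
b=cv2.imread('pics/s10.png');t=shot('top','t10.png')[:,:,::-1]; o=cv2.imread('pics/s9.png')
A=cv2.resize(b[180:300,290:430],(560,480),interpolation=2); B=cv2.resize(o[180:300,300:420],(240,240)); C=cv2.resize(t[170:290,180:300],(240,240))
cv2.imwrite('pics/c10.png',np.hstack([A,np.vstack([B,C])]))
s=manip.sense();print(proj('scene',s['tcp_pos']))
```

```text
[368.55394805 228.31956455]
```

View pics/c10.png

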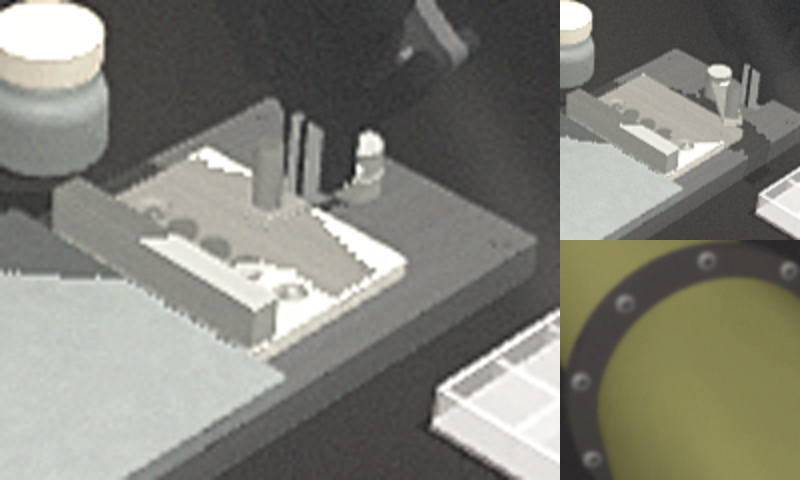

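The peg stands near crop (267,145–205), with the fingers just behind it on the +y side. Now I'll compute the latch angle.

Run:
```python
from h import *
b=cv2.imread('pics/s10.png').max(2)
for cr,z in(((267,207),37),((267,145),65)): 
    p=D(ray('scene',(np.array(cr)+.5)/4-.5+[290,180],z)); print(p,'angle',np.arctan2(125-p[1],p[0]))
for p in((-55,93,28),(55,93,28),(55,3,48),(-55,3,48)): print(proj('scene',np.r_[W(*p[:2]),p[2]]).round(1))
for cr in((208,148),(405,265),(270,305)): print((np.array(cr)+.5)/4-.5+[290,180])
```

```text
[ 0.7 68.5] angle 1.5584075801154296
[-2.3 69.1] angle 1.6119180338518935
[341.7 216.8]
[391.5 244.5]
[353.8 256.9]
[303.3 226.5]
[341.625 216.625]
[390.875 245.875]
[357.125 255.875]
```

>>> jog_arm(commands=[[[0.004, 0.005, 0], 0, 1], [[0.004, 0.005, 0], 0, 1], [[0.004, 0.003, 0], 0, 1], [[0, 0, 0], 0, 1]])

```text
clock: 13.8
tcp_pos: [600.3, 108.5, 44.6]
orientation: [[0.07, 0.998, 0.0], [0.998, -0.07, -0.001], [-0.001, 0.0, -1.0]]
wrist_force: [-0.6, 0.3, -0.2]
grip_width: 0.001
grip_force: 0.0
```

Run:
```python
from h import *
b=shot('scene','s11.png');s=manip.sense();print(s['clock'],s['tcp_pos'],D(s['tcp_pos']),s['wrist_force'])
```

```text
13.85 [599.90884147 108.25963998  44.49915442] [27.7 86. ] [ 0.25655269 -0.47403006 -0.62018001]
```

>>> jog_arm(commands=[[[0, 0, 0.04], 0, 1], [[0, 0, 0.045], 0, 1], [[0, -0.03, 0.04], 0, 1], [[-0.012, -0.045, 0], 0, 1], [[-0.012, -0.045, 0], 0, 1], [[-0.012, -0.045, 0], 0, 1], [[-0.012, -0.045, 0], 0, 1], [[-0.012, -0.045, 0], 0, 1], [[-0.012, -0.045, 0], 0, 1], [[-0.012, -0.045, 0], 0, 1], [[-0.012, -0.045, 0], 0, 1], [[-0.012, -0.045, 0], 0, 1]])

```text
clock: 15.05
tcp_pos: [490.1, -328.5, 169.7]
orientation: [[0.07, 0.998, -0.001], [0.998, -0.07, -0.001], [-0.001, -0.001, -1.0]]
wrist_force: [1.0, 0.4, -0.2]
grip_width: -0.003
grip_force: 0.0
```

Run:
```python
from h import *
t=shot('top','t12.png');b=shot('scene','s12.png');s=manip.sense();print(s['clock'],s['tcp_pos'],proj('top',s['tcp_pos']))
t0=cv2.imread('pics/t0.png')[:,:,::-1];b0=cv2.imread('pics/s0.png')[:,:,::-1]
g=t.min(2).astype(int)
# peg/arm from difference with start picture, top view, latch/plate region
print('expected top px: peg top 1.57',proj('top',np.r_[W(0,70),65]),'1.62',proj('top',np.r_[W(55*np.cos(1.62),125-55*np.sin(1.62)),65]),'pivot',proj('top',np.r_[W(0,125),37]))
print('expected scene peg top 1.57',proj('scene',np.r_[W(0,70),65]),'1.40',proj('scene',np.r_[W(55*np.cos(1.4),125-55*np.sin(1.4)),65]))
# objects disturbed? difference in their boxes
d=lambda a,c,x0,y0,x1,y1:int((np.abs(a[y0:y1,x0:x1].astype(int)-c[y0:y1,x0:x1]).max(2)>60).sum())
for n,x in dict(jar=(212,285,258,328),vial=(265,287,292,315),driver=(332,100,368,186),tray=(205,122,274,172)).items(): print(n,d(t,t0,*x))
np.set_printoptions(linewidth=250); print('top x202..250 y215..237');print(g[214:238,204:252:2])
B=b.min(2);print('scene x340..380 y205..242');print(B[206:240:2,342:388:2])
```

```text
15.15 [ 487.09684833 -335.05969677  168.55691303] [527.82428665 269.44276927]
expected top px: peg top 1.57 [239.68592469 222.39962876] 1.62 [239.47852359 224.0096344 ] pivot [209.98208208 222.99809997]
expected scene peg top 1.57 [357.8361679  216.24321816] 1.40 [362.53590236 218.43457293]
jar 0
vial 0
driver 0
tray 0
top x202..250 y215..237
[[132 131 133 131 129 131 130 130 130 128 130 129 129 146 246 254 255 255 254 254 255 255 255 255]
 [132 130 137 141 135 130 129 129 130 131 132 131 130 149 249 254 255 255 254 254 255 255 255 255]
 [128 141 169 179 162 138 131 130 131 130 130 133 132 154 250 254 255 255 254 254 255 255 255 255]
 [131 169 217 226 206 161 144 137 136 136 132 133 134 155 252 254 255 255 254 254 255 255 255 255]
 [144 211 237 240 234 209 193 183 175 158 152 146 146 172 253 254 255 254 254 254 255 255 255 255]
 [168 233 242 243 241 232 236 240 236 223 216 214 211 227 254 254 254 253 252 253 254 255 255 255]
 [193 241 244 244 244 238 244 253 253 251 251 251 251 252 254 254 254 250 246 250 254 255 254 255]
 [209 243 244 244 244 241 242 254 254 254 254 254 254 254 255 
[... 2563 characters left out ...]
2 253 255 255 201 201 162 195 123]
 [253 252 252 252 252 255 141 141 147 144 255 253 252 253 255 255 190 180 137 138 151 155 125]
 [252 253 252 252 252 255 133 141 156 145 255 253 254 255 220 182 123 140 143 157 159 154 128]
 [251 252 252 253 255 227 125 143 152 132 255 255 239 181 119  80  82 114 147 149 135 129 130]
 [253 252 252 255 255 170 156 195 175 254 255 161 191 219 123  73 103 135 130 130 131 133 127]
 [252 252 255 167 167 171 167 191 255 183 165 220 255 254 255 253 135 117 135 130 130 129 135]
 [252 252 254 226 228 228 162 168 189 214 255 254 252 252 252 253 255 233 140 125 126 127 129]
 [252 252 253 253 255 255 255 220 217 255 252 252 251 251 252 252 252 254 255 211 122 125 130]]
```

The peg top sits at top px ≈(240, 222.5), against (239.7, 222.4) expected at 1.57 rad, and the scene view agrees. None of the neighbouring objects shows any change from the start picture. Handing in.

```bash
python3 -c "
from cell import manip
print(manip.job_done())"
```

```text
the job is handed in; nothing more can be done
None
```

Job handed in: the carrier sits flat over both pins, the latch lies straight across it at about 1.57 rad, and the jar, vial, screwdriver and tray show no movement; the fingers briefly jammed at the end of the latch push (about 19 N at the wrist) and were backed off.

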